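# Open the stick magazine for refilling

### The job

Open the stick magazine for refilling: pull the magazine drawer out of the steel feeder housing all the way to its stop, then use the blade of the orange-handled scraper to lever the blue hinged cover up until it stands at least 60 degrees open, keeping the gripper itself off the cover. Leave the drawer fully out and the cover standing open, lay the scraper flat on the black tool mat again, and do not disturb the tubs or the other tools.

Things in the scene. Friction and masses are not known exactly. Their poses are not given: they have to be found in the camera images.
- housing: low brushed-steel feeder housing, fixed: 240 deep (its x) x 210 wide (its y) x 90 mm high, standing on the table on the right. Origin: centre of its underside. Its front, where the drawer comes out, is the face at x = -120 mm of its own frame; the drawer slides out along the housing's own -x. Level
- drawer (a joint): travel of the magazine drawer in m: 0 shut (front panel's outer face flush with the housing's front), 0.16 at its stop. Stiff slide: about 5 N moves it, it stays where left. Grey front panel 190 wide x 10 mm thick, top edge 52 mm above the table. It carries a fixed white box of wooden sticks (the magazine), 120 deep x 150 mm wide, rim 70 mm above the table
- drawer_handle (a point): middle of the black bar handle on the drawer: round bar 11 mm thick, 120 mm long, level and parallel to the panel, its axis 60 mm in front of the panel and 45 mm above the table, on two 8 mm posts 50 mm either side of the middle
- cover: blue hinged cover of the magazine, a plate 148 deep x 150 wide x 5 mm, no handle. Origin: on its hinge line at the magazine's back, level with the cover's underside, 72 mm above the table. Its own -x runs from the hinge to the free front edge; it opens upward about its +y, 0 (level, shut) to 1.5 rad. The hinge is stiff: the cover stays at any angle; about 1.5 N lifts its front edge
- cover_lip (a point): middle of the free front edge of the cover, on its underside, 148 mm from the hinge. When shut it is 72 mm above the table and 2 mm behind the panel's outer face; below it is a slot for the blade, 20 mm high (over the panel's top edge) and 26 mm deep (to the magazine's front wall)
- scraper: loose flat scraper, 190 mm long, 110 g: orange box-shaped handle 100 long x 22 wide x 18 mm thick, then a 30 mm steel neck and a steel blade 40 wide x 3 mm thick. Origin: middle of the underside of the handle; its +x points to the blade, z up as it lies. The blade is in the handle's middle plane, 9 mm above the origin
- scraper_tip (a point): middle of the scraper's blade edge, 140 mm ahead of the middle of the handle, in the blade's middle plane
- mat: black rubber tool mat, fixed flat on the table on the left, 260 (its x) x 190 (its y) x 4 mm. Origin: centre of its underside. It carries the scraper and a wrench, both lying along its x and 90 mm apart in its y; which is on which side varies
- wrench: steel open-ended wrench 170 mm long lying on the mat beside the scraper; leave alone. Origin: under its middle
- screwdriver: screwdriver with a green handle, 200 mm long, lying on the table beyond the mat on the left; leave alone
- tub_a: clear round tub of wooden sticks with a white cap, 72 mm across, 88 mm high, standing on top of the housing, towards its back; leave alone. Origin: centre of its underside
- tub_b: tub like tub_a, standing on the table beyond the work area; leave alone
- tub_c: tub like tub_a but with a blue cap, standing on the table near the robot on the right; leave alone
Things that resemble listed ones, but are neither listed nor needed, are in the scene too. What is shaped like the scraper but purple is not meant.

How it is judged (in metres and radians):
On the way, in this order (a step that is already met when the one before it is completed fails the run):
1. the drawer is pulled out to its stop (value of joint drawer above 0.154 m), for 0.2 s.
2. the scraper holds the cover more than 30 degrees up, with the drawer still out (angle between cover's own z axis and vertical above 0.52 rad and contact force between scraper and cover above 0.1 N and value of joint drawer above 0.15 m), for 0.05 s.
At the end, for the whole second after the job is handed in: The drawer is within 10 mm of its stop, the cover stands open by at least 55 degrees (0.96 rad), and the scraper lies at rest and flat (within 7 degrees, either face up, blade edge less than 25 mm above the table) with the middle of its handle over the mat (value of joint drawer above 0.15 m and angle between cover's own z axis and vertical above 0.96 rad and x of scraper in the frame of mat between -0.13 and 0.13 m and y of scraper in the frame of mat between -0.095 and 0.095 m and linear speed of scraper below 0.02 m/s and height (world z) of scraper_tip below 0.025 m and (angle between scraper's own z axis and vertical below 0.12 rad or angle between scraper's own z axis and vertical above 3.02 rad)); the robot touches nothing.
It fails at once if the gripper or arm touches the cover (contact force between any of the fingers, the arm and cover above 2 N).
It fails at once if a tub or another tool is moved by more than 30 mm (distance of any of tub_a, tub_b, tub_c, wrench, screwdriver from where it was at the start of the episode above 0.03 m).
It also fails if it takes over 72 s, if anything falls off the work surface, if the arm or the gripper's body presses on something with over 40 N, if the wrist force passes 120 N, or if a joint passes its speed limit or range.

### The arm

A 6-joint arm with a two-finger parallel gripper is mounted at the origin on the work surface. World frame = base frame: x ahead of the robot, y to its left, z up, the work surface at z = 0. Lengths are in mm, angles in rad, forces in N, time in s.
With the tool pointing down it reaches from about 350 to 875 mm from the base axis. Payload 4.2 kg.
Tool frame: the origin (TCP) lies on the mounting face of the last link; the fingertips stand 173 mm ahead of it and the grasp point (between the pads) lies 155 mm ahead of it; z points along the fingers, y is the line along which they close (so a half turn about z gives the same grasp; the last joint's range is limited). The gripper opens to 85 mm and grips with 20 to 120 N. Pads are 22 mm wide; open, the fingers measure 114 mm over their backs; the gripper's body (76 mm by 85 mm) begins 54 mm behind the grasp point. The pads swing forward as they close: fully open they stand 13 mm farther back than shut.
Start: joints at [-0.975, 0.385, 0.008, 0, -1.194, -0.259], TCP at [206.558, -589.859, 404.712] pointing down, gripper open.
Joint ranges: [-3.14, 3.14], [-1.21, 2.06], [-1.07, 1.41], [-3.16, 2.05], [-2.99, -0.16], [-3.1, 3.1]. Speed limits (rad/s): [2.79, 2.79, 3.14, 3.14, 3.14, 3.14].

### API

Orientations are given as a unit quaternion [x, y, z, w].
In Python, from bench import arm gives the robot as it stands. The module is installed in compiled form; this text tells all that it offers.
- The arm moves only by the tool move_arm, never from a script. Its arguments are lists of equal length, an entry for each row: "fingers": the finger opening in mm, from 0 to 85.4; "travel": the shift along the tool's x, y, z in mm, a list of three; "dr": the turn, a rotation vector about the tool's x, y, z in rad, a list of three. A call has 1 to 10 rows; each row is the pose to reach, as a shift and turn from the pose commanded when the call began, along the tool's axes at that moment; what a row does not reach only later rows make up. A row lasts 1/10 s, in which the tool goes at most 50 mm and 8.59 degrees, less where a joint would pass 70% of its speed; a pose out of reach is approached as far as the arm can. A call with a gripper value outside its range is refused whole. The fingers move at their own pace and stop on an object; the grip force is fixed at half the most. Time passes only in rows, so rows that repeat a pose let the fingers close. It gives the time, the measured TCP pose, the force, the opening and the grip force at its end, in the units of the state.
- arm.read_state(): the state, without advancing time (a new reading comes with each control period).
- arm.get_image(name): name is "scene" or "top" or "wrist"; returns the picture (420x560x3 uint8, red, green, blue); there is no depth.
- arm.camera_model(name): a dict with "intrinsics" (3x3 intrinsics, pixels), "k1" (the pictures are not rectified: a ray, as slopes to the right and down, at radius r is drawn at 1 + k1 r^2 times it, then the intrinsics apply), "pose" (4x4, takes a point from camera to world coordinates). Camera axes: x right, y up, looking along -z (the intrinsics and any distortion apply to the point x, -y, -z); pixel columns grow to the right and rows downward; lengths in mm; the calibration is good to about 2 mm. A picture is of the moment at which its call begins: read the wrist's pose just before it. camera_model takes no time and is no camera call; for the wrist camera it gives the pose at the moment of the call.
- arm.job_done(): hands the job in; it is judged then, once.
The state is a dict: "clock": time; "joints": joint angles; "joint_vel": joint speeds; "joint_efforts": joint torques, N m; "position": TCP position; "ee_rot": TCP orientation; "contact_force": force on the tool from outside, world axes, zero at the start; "wrist_torque": the same for the moment, N m; "gripper_width": finger opening in mm; "grasp_force": force on a finger pad.
Only numpy, scipy, OpenCV 4.12 (cv2) and the standard library are available. Lean on these libraries where they do the work, as an engineer would, in place of code of your own. Each camera call takes 0.05 s, during which the arm holds its last target. There are 200 camera calls.

## Working session

There is one attempt and no reset: what is moved stays moved. The work goes in short steps, Python scripts to look and compute and a tool call to move; the robot and the scene stay as the last step left them, time stands still between calls to the robot, and variables do not carry over. Pictures are saved under pics/ and viewed, at most 10 in all, crops included, and the job is handed in when it is done.

Besides the shell and the picture viewer there is one more tool, called as name(argument=value, ...), one argument or row to a line, values as JSON. move_arm: Moves the arm, as the interface text tells. Its arguments: {"type":"object","properties":{"fingers":{"type":"array","items":{"type":"number"}},"travel":{"type":"array","items":{"type":"array","items":{"type":"number"}}},"dr":{"type":"array","items":{"type":"array","items":{"type":"number"}}}},"required":["fingers","travel","dr"]}

```bash
mkdir -p pics
cat > h.py <<'E'
import numpy as np, cv2
from scipy.spatial.transform import Rotation as R
from bench import arm
def snap(n,f,crop=None,s=1):
    M=arm.camera_model(n); im=arm.get_image(n)[:,:,::-1]
    cv2.imwrite(f'pics/{f}_raw.png',im); np.save(f'pics/{f}.npy',M,allow_pickle=True)
    return im,M
def ray(M,u,v):
    K=np.array(M['intrinsics']);P=np.array(M['pose']);k=M['k1']
    d=np.array([(u-K[0,2])/K[0,0],(v-K[1,2])/K[1,1]]);x=d.copy()
    for _ in range(30): x=d/(1+k*(x@x))
    r=P[:3,:3]@np.array([x[0],-x[1],-1]); return P[:3,3],r/np.linalg.norm(r)
def atz(M,u,v,z):
    o,r=ray(M,u,v); return o+r*(z-o[2])/r[2]
def tri(*a):
    A=0;b=0
    for M,u,v in a:
        o,r=ray(M,u,v);Q=np.eye(3)-np.outer(r,r);A=A+Q;b=b+Q@o
    p=np.linalg.solve(A,b)
    return p,[np.linalg.norm(np.cross(p-ray(M,u,v)[0],ray(M,u,v)[1])) for M,u,v in a]
def proj(M,p):
    K=np.array(M['intrinsics']);P=np.array(M['pose']);c=P[:3,:3].T@(np.array(p)-P[:3,3])
    x=np.array([c[0],-c[1]])/-c[2];x=x*(1+M['k1']*(x@x));return K[:2,:2]@x+K[:2,2]
def load(f): return np.load(f'pics/{f}.npy',allow_pickle=True).item()
def tool():
    s=arm.read_state();return np.array(s['position']),R.from_quat(s['ee_rot'])
def togo(p,rot=None):
    P,r=tool(); print('travel',(r.inv().apply(np.array(p)-P)).round(1), 'dr',None if rot is None else (r.inv()*rot).as_rotvec().round(4))
E
python3 - <<'E'
from h import *
a,A=snap('scene','s0');b,B=snap('top','t0')
cv2.imwrite('pics/s0.png',cv2.resize(a,(800,600)));cv2.imwrite('pics/t0.png',cv2.resize(b,(800,600)))
for M in(A,B):print(np.array(M['intrinsics']).round(1).tolist(),M['k1'],np.array(M['pose']).round(2).tolist())
s=arm.read_state();print(s)
E
```

```text
[[441.1, 0.0, 275.7], [0.0, 441.1, 208.1], [0.0, 0.0, 1.0]] -0.10104562802763271 [[0.3, -0.58, 0.75, 1570.73], [0.95, 0.2, -0.23, -281.82], [-0.02, 0.79, 0.61, 937.66], [0.0, 0.0, 0.0, 1.0]]
[[531.3, 0.0, 285.1], [0.0, 531.3, 208.7], [0.0, 0.0, 1.0]] -0.1419414781149305 [[0.02, 0.99, -0.12, 344.62], [-1.0, 0.02, 0.0, 32.37], [0.01, 0.12, 0.99, 1548.35], [0.0, 0.0, 0.0, 1.0]]
{'clock': 0.1, 'joints': array([-9.75394333e-01,  3.85462940e-01,  6.74229745e-03, -4.20701136e-04,
       -1.19405121e+00, -2.58611778e-01]), 'joint_vel': array([-0.00045149, -0.00317114,  0.00325821,  0.00046252,  0.00029909,
        0.00064971]), 'joint_efforts': array([-5.72883764e-04, -3.93319988e+01,  1.88928992e+01,  4.19790655e+00,
       -2.58253705e-03,  5.17361983e-06]), 'position': array([ 206.50661753, -589.69047503,  403.73496408]), 'ee_rot': array([-1.67523806e-01,  9.85867517e-01,  9.80046139e-04, -2.31114863e-04]), 'contact_force': array([-0.69437411,  0.38849146, -0.22019939]), 'wrist_torque': array([-0.0284713 ,  0.03891491, -0.01483934]), 'grasp_force': 0.0, 'gripper_width': 85.29751842587757}
```

View pics/s0.png

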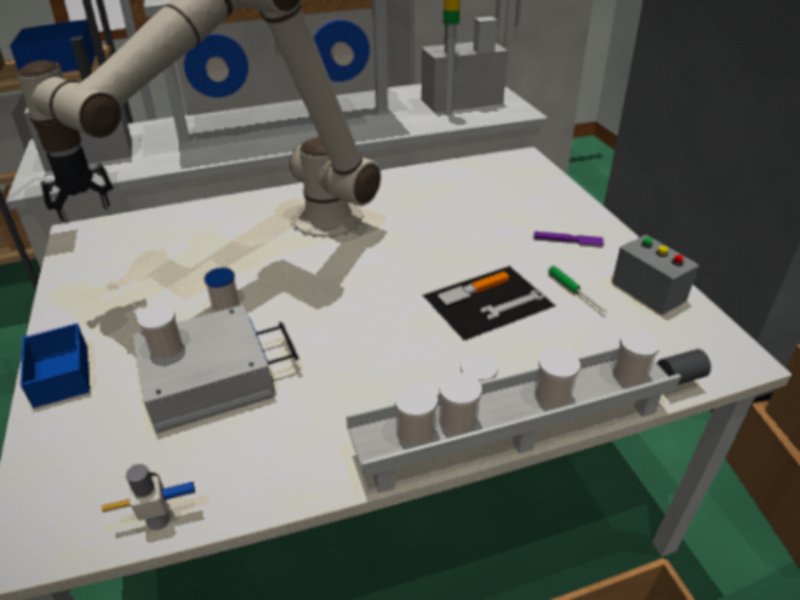

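View pics/t0.png

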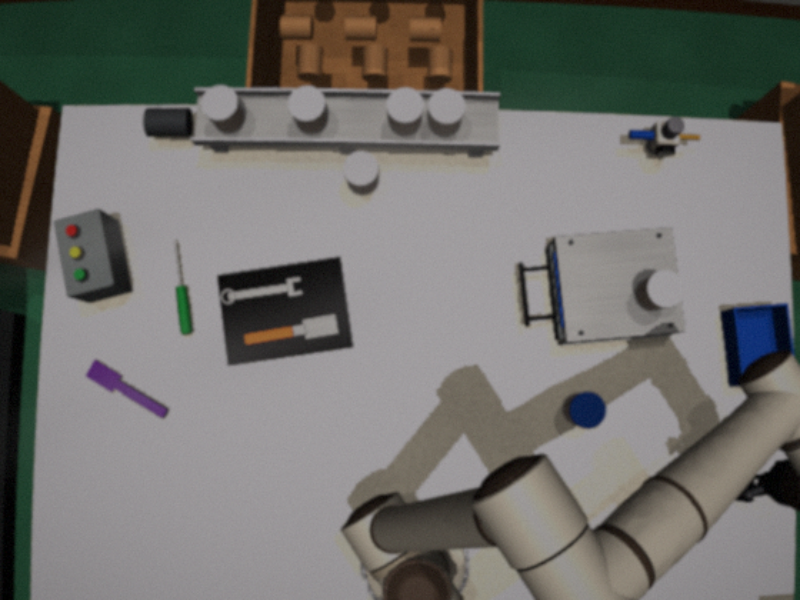

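The first pictures show these candidates for the scraper, in the 800x600 top view: orange at (290,331) on the mat, purple look-alike at (127,388), wrench (260,291), and green screwdriver (183,290). I choose the orange one. The drawer handle is at (522,294). Next is a close crop of both, in both views.

Run:
```python
from h import *
def c(f,x,y): return cv2.resize(cv2.imread(f'pics/{f}_raw.png')[y:y+75,x:x+100],(400,300),interpolation=cv2.INTER_CUBIC)
cv2.imwrite('pics/m0.png',np.vstack([np.hstack([c('t0',150,180),c('t0',355,165)]),np.hstack([c('s0',293,180),c('s0',130,210)])]))
```

```text
(no output)
```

View pics/m0.png

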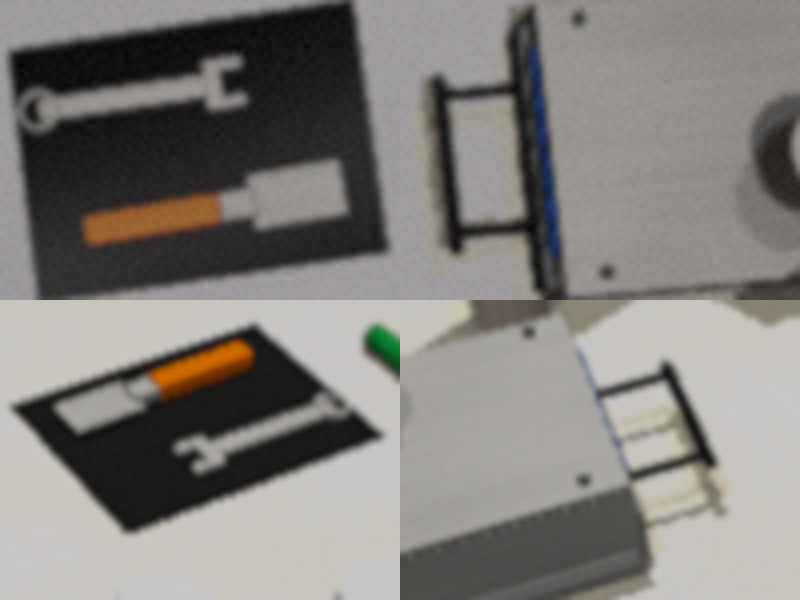

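Run:
```python
from h import *
T=load('t0');S=load('s0')
q=lambda ox,oy,x,y:(ox+x/4-.375,oy+y/4-.375)
t1=lambda x,y:(T,*q(150,180,x,y)); t2=lambda x,y:(T,*q(355,165,x-400,y))
s1=lambda x,y:(S,*q(293,180,x,y-300)); s2=lambda x,y:(S,*q(130,210,x-400,y-300))
for n,a,b in [('bar far',t2(456-17,80),s2(711,463)),('bar near',t2(456,248),s2(668,367)),('tip far',t1(341,160),s1(75,433)),('tip near',t1(349,215),s1(55,408)),('handle rear near?',t1(87,243),s1(248,342)),
 ('mat TL',t1(10,50),s1(382,435)),('mat TR',t1(352,2),s1(130,530)),('mat BR',t1(388,250),s1(12,407)),
 ('hous screw1',t2(578,18),s2(584,480)),('screw2',t2(606,272),s2(528,332)),]:
  p,e=tri(a,b);print(n,p.round(1),np.round(e,1))
for n,a,z in[('mat TL',t1(10,50),4),('TR',t1(352,2),4),('BR',t1(388,250),4),('hr',t1(83,216),22),('hr',t1(88,245),22),('hf',t1(218,195),22),('hf',t1(222,222),22),('tipf',t1(341,160),14),('tipn',t1(349,215),14),('barf',t2(439,80),50),('barn',t2(456,248),50),('wr head',t1(240,83),8),('wr ring',t1(40,110),8),('hous top front far',t2(535,12),90)]:
  print(n,atz(*a,z).round(1))
```

```text
bar far [ 605.6 -200.2   46.5] [0.7 0.7]
bar near [ 484.7 -212.3   45.2] [1.2 1.2]
tip far [500.1 170.8  12.7] [0.1 0.1]
tip near [460.9 165.7  11.5] [1.8 1.8]
handle rear near? [436.5 356.5  19.8] [3.9 3.9]
mat TL [577.4 420.1   4.7] [0.1 0.1]
mat TR [618.9 169.2   4.2] [2. 2.]
mat BR [436.4 136.5   2.1] [0.9 0.9]
hous screw1 [ 644.1 -291.9   92.2] [0.6 0.6]
screw2 [ 465.4 -311.    91.6] [0. 0.]
mat TL [577.6 420.4   4. ]
TR [618.3 167.3   4. ]
BR [436.  135.5   4. ]
hr [454.5 356.1  22. ]
hr [433.6 351.6  22. ]
hf [471.9 258.4  22. ]
hf [452.5 254.7  22. ]
tipf [500.  170.8  14. ]
tipn [460.1 163.8  14. ]
barf [ 604.8 -200.4   50. ]
barn [ 484.1 -212.7   50. ]
wr head [555.8 247.4   8. ]
wr ring [532.8 394.6   8. ]
hous top front far [ 648.  -262.4   90. ]
```

The closer crop confirms the orange scraper (handle centre at raw top about (188,235)). The bar is measured at z ≈ 46 (45 expected) and about 121 mm long. The housing yaw of about 6° agrees with its screws. Now I'll work out the approach.

```bash
cat >> h.py <<'E'
def down(yv):
    P,r=tool(); y=np.array([yv[0],yv[1],0.]);y/=np.linalg.norm(y);z=np.array([0,0,-1.]);o=[]
    for s in(1,-1):
        Q=R.from_matrix(np.c_[np.cross(s*y,z),s*y,z]);o.append(Q)
    return min(o,key=lambda Q:(r.inv()*Q).magnitude())
E
python3 - <<'E'
from h import *
Q=down([.104,-.9945]);togo([545,-206,290],Q);P,r=tool();print(r.as_matrix().round(3).tolist(), Q.as_matrix().round(3).tolist())
E
```

```text
travel [-446.2  250.1  114.2] dr [ 0.002  -0.0004  0.2324]
[[-0.944, -0.33, -0.001], [-0.33, 0.944, 0.002], [0.0, 0.002, -1.0]] [[-0.995, -0.104, 0.0], [-0.104, 0.995, 0.0], [-0.0, 0.0, -1.0]]
```

move_arm(
  fingers=[60, 60, 60, 60, 60, 60, 60, 60, 60, 60],
  travel=[
    [-446, 250, 0],
    [-446, 250, 0],
    [-446, 250, 0],
    [-446, 250, 0],
    [-446, 250, 0],
    [-446, 250, 0],
    [-446, 250, 0],
    [-446, 250, 0],
    [-446, 250, 0],
    [-446, 250, 0],
  ],
  dr=[
    [0, 0, 0.232],
    [0, 0, 0.232],
    [0, 0, 0.232],
    [0, 0, 0.232],
    [0, 0, 0.232],
    [0, 0, 0.232],
    [0, 0, 0.232],
    [0, 0, 0.232],
    [0, 0, 0.232],
    [0, 0, 0.232],
  ],
)

```text
clock: 1.1
position: [536.5, -215.1, 404.5]
ee_rot: [-0.052, 0.999, 0.0, -0.0]
contact_force: [0.5, -1.8, 0.0]
gripper_width: 59.9
grasp_force: 0.0
```

move_arm(
  fingers=[60, 60, 60],
  travel=[
    [0, 0, 50],
    [0, 0, 100],
    [0, 0, 110],
  ],
  dr=[
    [0, 0, 0],
    [0, 0, 0],
    [0, 0, 0],
  ],
)

```text
clock: 1.4
position: [533.6, -216.0, 288.5]
ee_rot: [-0.052, 0.999, 0.002, -0.006]
contact_force: [-0.3, 0.1, 0.0]
gripper_width: 59.7
grasp_force: 0.0
```

Run:
```python
from h import *
a,A=snap('wrist','w1');cv2.imwrite('pics/w1.png',cv2.resize(a,(800,600)))
print(tool()[0]); Q=down([.104,-.9945])
for z in (290,200):togo([545,-206.3,z],Q)
print([proj(A,p)*800/560 for p in ([605.2,-200.2,46],[484.5,-212.5,46])])
```

```text
[ 534.36302737 -216.58187695  290.0278088 ]
travel [-11.7   9.1  -0.1] dr [ 0.0028 -0.0099  0.0004]
travel [-12.5   8.9  89.9] dr [ 0.0028 -0.0099  0.0004]
[array([410.40278803, 437.81935213]), array([413.37716527, 233.8081114 ])]
```

View pics/w1.png

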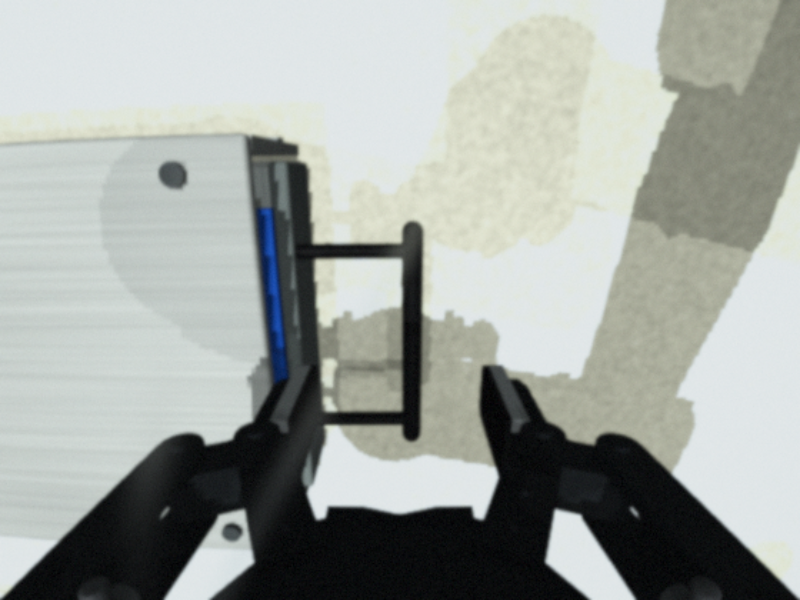

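The wrist view shows the bar from (413,225) to (411,437). Its predicted ends were (413,234) and (410,438), so they agree. I'll go down and grip it.

move_arm(
  fingers=[60, 60, 60, 60, 60, 60, 0, 0, 0, 0],
  travel=[
    [-12, 9, 0],
    [-12, 9, 30],
    [-12, 9, 60],
    [-12, 9, 90],
    [-12, 9, 90],
    [-12, 9, 90],
    [-12, 9, 90],
    [-12, 9, 90],
    [-12, 9, 90],
    [-12, 9, 90],
  ],
  dr=[
    [0, 0, 0],
    [0, 0, 0],
    [0, 0, 0],
    [0, 0, 0],
    [0, 0, 0],
    [0, 0, 0],
    [0, 0, 0],
    [0, 0, 0],
    [0, 0, 0],
    [0, 0, 0],
  ],
)

```text
clock: 2.45
position: [547.0, -206.7, 206.2]
ee_rot: [-0.053, 0.999, -0.0, 0.001]
contact_force: [-1.1, 1.9, 4.7]
gripper_width: 8.8
grasp_force: 58.5
```

move_arm(
  fingers=[0, 0, 0, 0, 0, 0, 0, 0, 0, 0],
  travel=[
    [0, 0, 0],
    [0, 5, 0],
    [0, 15, 0],
    [0, 30, 0],
    [0, 45, 0],
    [0, 60, 0],
    [0, 75, 0],
    [0, 90, 0],
    [0, 105, 0],
    [0, 120, 0],
  ],
  dr=[
    [0, 0, 0],
    [0, 0, 0],
    [0, 0, 0],
    [0, 0, 0],
    [0, 0, 0],
    [0, 0, 0],
    [0, 0, 0],
    [0, 0, 0],
    [0, 0, 0],
    [0, 0, 0],
  ],
)

```text
clock: 3.45
position: [534.4, -87.8, 206.2]
ee_rot: [-0.053, 0.999, -0.001, 0.001]
contact_force: [-0.5, -5.8, 7.0]
gripper_width: 8.5
grasp_force: 59.0
```

move_arm(
  fingers=[0, 0, 0, 0, 0, 0],
  travel=[
    [0, 12, 0],
    [0, 24, 0],
    [0, 34, 0],
    [0, 42, 0],
    [0, 44, 0],
    [0, 44, 0],
  ],
  dr=[
    [0, 0, 0],
    [0, 0, 0],
    [0, 0, 0],
    [0, 0, 0],
    [0, 0, 0],
    [0, 0, 0],
  ],
)

```text
clock: 4.05
position: [530.7, -50.5, 206.1]
ee_rot: [-0.053, 0.999, -0.005, -0.0]
contact_force: [8.4, -43.6, 0.3]
gripper_width: 8.7
grasp_force: 59.9
```

Run:
```python
from h import *
b,B=snap('top','t1')
c=lambda im,x,y,w,h,k:cv2.resize(im[y:y+h,x:x+w],(w*k,h*k),interpolation=cv2.INTER_CUBIC)
a,A=snap('scene','s1')
cv2.imwrite('pics/m1.png',np.hstack([c(b,310,150,100,150,4),c(a,160,150,100,150,4)]))
print(np.linalg.norm(tool()[0][:2]-[547,-206.7]))
```

```text
156.9795029822863
```

View pics/m1.png

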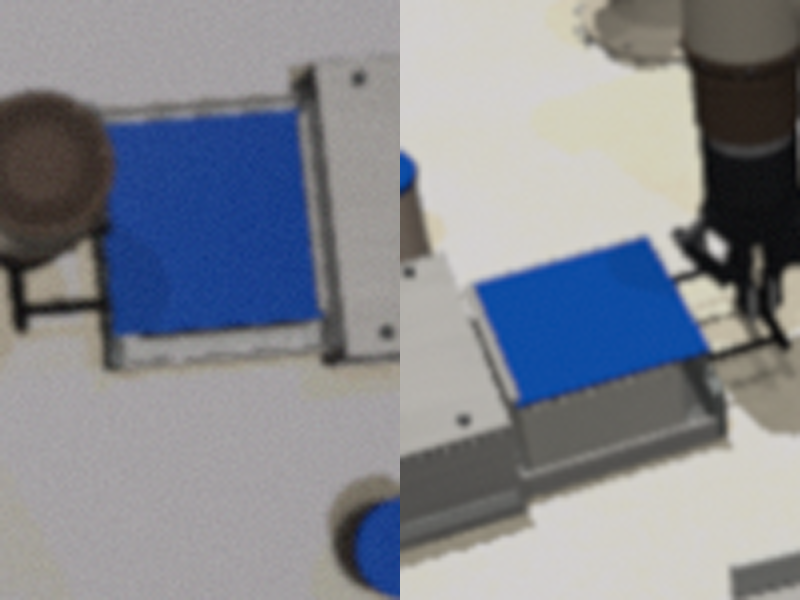

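The drawer is at its stop, with 44 N of reaction. The cover is exposed, with corners in the left tile at (105,122), (297,108), (322,318) and (115,332). I'll relax, release and rise.

move_arm(
  fingers=[0, 0, 60, 60, 60, 60, 60, 60, 60, 60],
  travel=[
    [0, -3, 0],
    [0, -5, 0],
    [0, -5, 0],
    [0, -5, 0],
    [0, -5, 0],
    [0, -5, 0],
    [0, -5, -30],
    [0, -5, -70],
    [0, -5, -120],
    [0, -5, -150],
  ],
  dr=[
    [0, 0, 0],
    [0, 0, 0],
    [0, 0, 0],
    [0, 0, 0],
    [0, 0, 0],
    [0, 0, 0],
    [0, 0, 0],
    [0, 0, 0],
    [0, 0, 0],
    [0, 0, 0],
  ],
)

```text
clock: 5.15
position: [530.4, -48.1, 358.5]
ee_rot: [-0.053, 0.999, 0.0, 0.003]
contact_force: [1.3, -0.5, 0.2]
gripper_width: 59.9
grasp_force: 0.0
```

Run:
```python
from h import *
T=load('t1');S=load('s1')
q=lambda ox,oy,x,y:(ox+x/4-.375,oy+y/4-.375)
t=lambda x,y:(T,*q(310,150,x,y));s=lambda x,y:(S,*q(160,150,x-400,y))
for n,a,b in[('farfront',t(105,122),s(708,355)),('farback',t(297,108),s(517,404)),('nearback',t(322,318),s(475,284)),('nearfront',t(115,332),s(648,238))]:
  p,e=tri(a,b);print(n,p.round(1),np.round(e,1),atz(*a,77).round(1))
Q=down([.982,.19]);togo([453.4,305.4,356],Q);print(arm.read_state()['joints'].round(2),tool()[0])
```

```text
farfront [ 612.2 -113.1   74.6] [2.7 2.7] [ 611.2 -115.5   77. ]
farback [ 624.2 -252.4   77.7] [0.6 0.6] [ 624.4 -251.9   77. ]
nearback [ 476.2 -266.    76.3] [3.1 3.1] [ 475.7 -269.    77. ]
nearfront [ 463.3 -123.4   75.8] [0.4 0.4] [ 463.2 -123.6   77. ]
travel [ 39.1 359.6   2.2] dr [0.0035 0.0043 1.4861]
[ 0.21  0.27 -0.29  0.   -1.01 -1.68] [530.44397753 -48.05192788 358.48697681]
```

move_arm(
  fingers=[60, 60, 60, 60, 60, 60, 60, 60, 60, 60],
  travel=[
    [4, 36, 0],
    [8, 72, 0],
    [12, 108, 0],
    [16, 144, 0],
    [20, 180, 0],
    [24, 216, 0],
    [28, 252, 0],
    [32, 288, 0],
    [36, 324, 0],
    [39, 360, 2],
  ],
  dr=[
    [0, 0, -0.14],
    [0, 0, -0.28],
    [0, 0, -0.42],
    [0, 0, -0.56],
    [0, 0, -0.7],
    [0, 0, -0.84],
    [0, 0, -0.98],
    [0, 0, -1.12],
    [0, 0, -1.26],
    [0, 0, -1.4],
  ],
)

```text
clock: 6.15
position: [452.6, 307.2, 352.9]
ee_rot: [-0.686, 0.728, 0.0, 0.0]
contact_force: [0.7, -0.2, -0.7]
gripper_width: 59.8
grasp_force: 0.0
```

move_arm(
  fingers=[60, 60, 60, 60, 60],
  travel=[
    [0, 0, 20],
    [0, 0, 50],
    [0, 0, 80],
    [0, 0, 80],
    [0, 0, 80],
  ],
  dr=[
    [0, 0, -0.14],
    [0, 0, -0.256],
    [0, 0, -0.256],
    [0, 0, -0.256],
    [0, 0, -0.256],
  ],
)

```text
clock: 6.65
position: [453.6, 305.8, 272.9]
ee_rot: [0.771, -0.636, 0.0, 0.0]
contact_force: [0.3, 0.3, 1.4]
gripper_width: 60.0
grasp_force: 0.0
```

Run:
```python
from h import *
print(tool()[0],arm.read_state()['joints'].round(2))
Q=down([.982,.19])
for z in (278,178):togo([453.4,305.4,z],Q)
w,W=snap('wrist','w2');b,B=snap('top','t2')
c=cv2.resize(b[150:270,310:410],(500,600),interpolation=cv2.INTER_CUBIC)
o=np.zeros((600,800,3),np.uint8);o[:,:500]=c;ww=cv2.resize(w,(800,600))
# tile: wrist at half size columns
o[:225,500:]=cv2.resize(w,(300,225));cv2.imwrite('pics/m2.png',o)
print([(500+proj(W,p)[0]*300/560,proj(W,p)[1]*300/560) for p in([480,167.5,13],[453.4,305.4,22],[444,353.8,22])])
```

```text
[453.59639308 305.82252024 272.92666443] [ 0.89  0.39 -0.36  0.   -0.82 -0.7 ]
travel [ 0.4  0.3 -5.1] dr [ 0.0002 -0.0008 -0.0002]
travel [ 0.3  0.3 94.9] dr [ 0.0002 -0.0008 -0.0002]
[(np.float64(649.3483295968166), np.float64(11.658455642937545)), (np.float64(649.2305372462432), np.float64(116.53914767599734)), (np.float64(649.2479781815881), np.float64(145.84376367331905))]
```

View pics/m2.png

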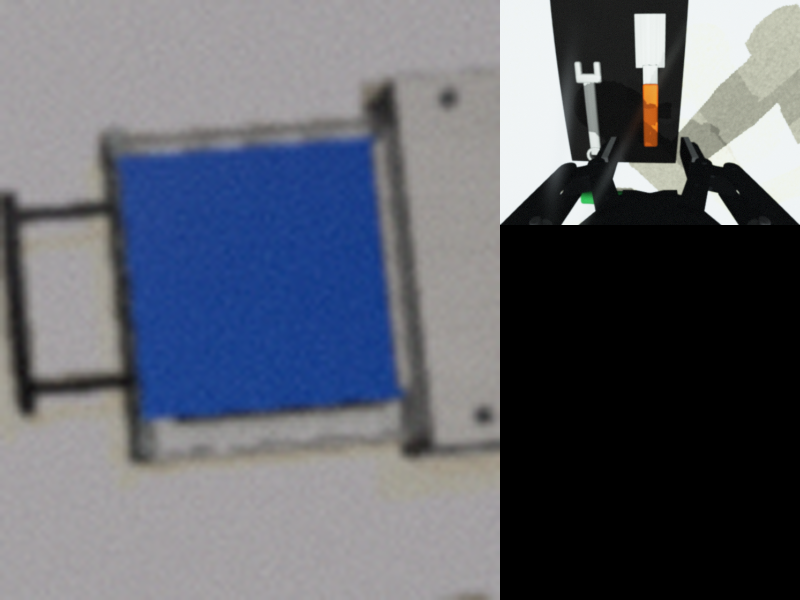

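The wrist tile shows the scraper along x=650 from tip (650,14) to rear (650,147), as predicted. The wrench is clear at x=590. I'll descend and grip.

move_arm(
  fingers=[50, 50, 50, 50, 50, 0, 0, 0, 0, 0],
  travel=[
    [0, 0, 40],
    [0, 0, 75],
    [0, 0, 94],
    [0, 0, 94],
    [0, 0, 94],
    [0, 0, 94],
    [0, 0, 94],
    [0, 0, 94],
    [0, 0, 94],
    [0, 0, 94],
  ],
  dr=[
    [0, 0, 0],
    [0, 0, 0],
    [0, 0, 0],
    [0, 0, 0],
    [0, 0, 0],
    [0, 0, 0],
    [0, 0, 0],
    [0, 0, 0],
    [0, 0, 0],
    [0, 0, 0],
  ],
)

```text
clock: 7.75
position: [454.0, 305.9, 180.8]
ee_rot: [0.771, -0.637, 0.0, -0.002]
contact_force: [-0.4, -1.1, 6.7]
gripper_width: 20.4
grasp_force: 61.5
```

move_arm(
  fingers=[0, 0, 0, 0, 0, 0, 0],
  travel=[
    [0, 0, 0],
    [0, 0, -10],
    [0, 0, -40],
    [0, 0, -80],
    [0, 0, -120],
    [0, 0, -120],
    [0, 0, -120],
  ],
  dr=[
    [0, 0, 0],
    [0, 0, 0],
    [0, 0, 0],
    [0, 0, 0],
    [0, 0, 0],
    [0, 0, 0],
    [0, 0, 0],
  ],
)

```text
clock: 8.45
position: [453.3, 305.0, 300.2]
ee_rot: [0.771, -0.637, -0.0, -0.001]
contact_force: [-0.3, 0.0, -1.6]
gripper_width: 20.6
grasp_force: 60.6
```

Run:
```python
from h import *
print(tool()[0],arm.read_state()['joints'].round(2),arm.read_state()['gripper_width'])
w,W=snap('wrist','w3');s,S=snap('scene','s3');t,T3=snap('top','t3')
c=lambda im,x,y,w,h,W,H:cv2.resize(im[y:y+h,x:x+w],(W,H),interpolation=cv2.INTER_CUBIC)
cv2.imwrite('pics/m3.png',np.hstack([np.vstack([c(w,180,0,200,150,400,300),c(t,160,150,100,75,400,300)]),c(s,290,110,100,150,400,600)]))
T=load('t2')
for u,v in[(116,156),(372,137),(401,398),(144,418)]:print(atz(T,310+u/5-.4,150+v/5-.4,77).round(1))
P=tool()[0]; print(proj(W,P+[26.6,-137.5,-166]),proj(W,P+[0,0,-157]),proj(S,P+[26.6,-137.5,-166]),proj(T3,P+[26.6,-137.5,-166]))
```

```text
[453.30674167 305.04472485 300.22526254] [ 0.89  0.35 -0.33 -0.   -0.88 -0.7 ] 20.63024277696374
[ 609.1 -106.8   77. ]
[ 623.3 -252.2   77. ]
[ 475.4 -268.1   77. ]
[ 461.6 -123.7   77. ]
[278.36202525 -45.04463353] [278.61905415 279.19624154] [309.34719686 180.58212761] [232.14578098 222.69355707]
```

View pics/m3.png

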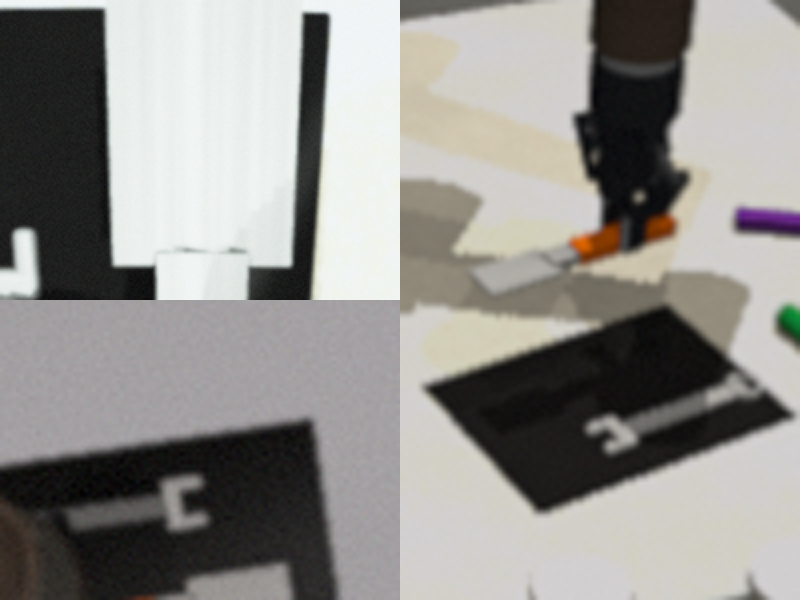

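The scraper is held level. Its tip in the scene tile is at (481,283), raw (309.9,180.4), against a predicted (309.3,180.6). I'll move it to in front of the slot.

Run:
```python
from h import *
Q=down([.9945,.1045]);togo([516.2,70.5,300],Q)
```

```text
travel [242.  -17.8  -2.2] dr [ 0.0025 -0.0017  0.0849]
```

move_arm(
  fingers=[0, 0, 0, 0, 0, 0, 0, 0, 0, 0],
  travel=[
    [30, -2, 0],
    [65, -5, 0],
    [100, -8, 0],
    [135, -10, 0],
    [170, -13, 0],
    [200, -15, 0],
    [225, -17, 0],
    [242, -18, 0],
    [242, -18, 0],
    [242, -18, 0],
  ],
  dr=[
    [0, 0, 0.01],
    [0, 0, 0.02],
    [0, 0, 0.03],
    [0, 0, 0.04],
    [0, 0, 0.05],
    [0, 0, 0.06],
    [0, 0, 0.07],
    [0, 0, 0.085],
    [0, 0, 0.085],
    [0, 0, 0.085],
  ],
)

```text
clock: 9.6
position: [516.8, 70.8, 297.6]
ee_rot: [0.743, -0.669, -0.001, 0.001]
contact_force: [0.7, -0.0, -1.4]
gripper_width: 20.3
grasp_force: 60.5
```

Run:
```python
from h import *
Q=down([.9945,.1045])
for z in(300,228.5):togo([516.2,70.5,z],Q)
print(tool()[0])
```

```text
travel [ 0.2  0.6 -2.4] dr [ 0.0024 -0.0006 -0.0005]
travel [ 0.2  0.4 69.1] dr [ 0.0024 -0.0006 -0.0005]
[516.78240582  70.78550269 297.57379823]
```

move_arm(
  fingers=[0, 0, 0, 0, 0],
  travel=[
    [0, 0, 25],
    [0, 0, 50],
    [0, 0, 70],
    [0, 0, 70],
    [0, 0, 70],
  ],
  dr=[
    [0, 0, 0],
    [0, 0, 0],
    [0, 0, 0],
    [0, 0, 0],
    [0, 0, 0],
  ],
)

```text
clock: 10.1
position: [517.1, 71.8, 228.6]
ee_rot: [0.744, -0.668, -0.0, 0.0]
contact_force: [1.1, 0.5, -0.8]
gripper_width: 20.6
grasp_force: 60.4
```

Run:
```python
from h import *
P=tool()[0];print(P)
s,S=snap('scene','s4');t,T=snap('top','t4')
c=lambda im,x,y,w,h,W,H:cv2.resize(im[y:y+h,x:x+w],(W,H),interpolation=cv2.INTER_CUBIC)
cv2.imwrite('pics/m4.png',np.hstack([c(t,280,150,100,150,400,600),c(s,180,180,80,120,400,600)]))
tip=P+[14.6,-139.2,-167.5];print(tip)
a=proj(T,tip);b=proj(S,tip);print((a-[280,150]+.375)*4,(b-[180,180]+.4)*5+[400,0])
```

```text
[517.08569109  71.82259573 228.64947115]
[531.68569109 -67.37740427  61.14947115]
[153.94697061 235.41323514] [722.9312514  212.40884901]
```

View pics/m4.png

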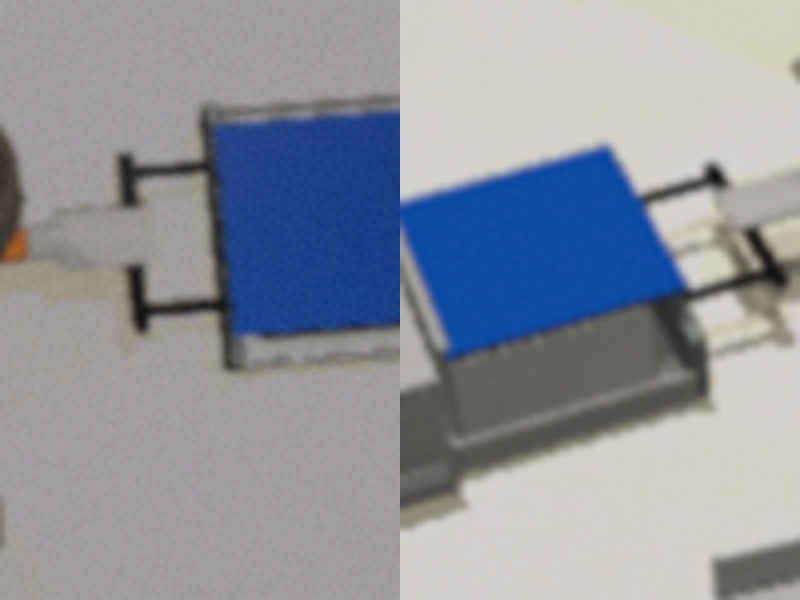

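Run:
```python
from h import *
T=load('t4');S=load('s4')
t=lambda x,y:(T,280+x/4-.375,150+y/4-.375);s=lambda x,y:(S,180+(x-400)/5-.4,180+y/5-.4)
for n,a,b in[('tip',t(152,237),s(726,208)),('tipfar',t(154,263),s(735,228)),('tipnear',t(151,209),s(718,188)),('lipfar',t(213,124),s(688,295)),('lipnear',t(236,334),s(608,145))]:
  p,e=tri(a,b);print(n,p.round(1),np.round(e,1))
```

```text
tip [530.4 -65.4  63.2] [0.5 0.5]
tipfar [516.5 -63.5  35. ] [6.1 6.1]
tipnear [545.3 -67.5  91.4] [4.5 4.5]
lipfar [ 610.6 -108.    70.9] [0.4 0.4]
lipnear [ 461.8 -124.2   77. ] [0.2 0.2]
```

Tip triangulates to z ≈ 63 and the lip to about 74, so the blade lies level with the slot (52–72). In the tile the tip is at (152,237) and the lip mid-edge at (225,229). I'll insert it.

move_arm(
  fingers=[0, 0, 0, 0, 0, 0, 0, 0, 0],
  travel=[
    [10, 0, 1],
    [20, 0, 1],
    [30, 0, 1],
    [40, 0, 1],
    [48, 0, 1],
    [56, 0, 1],
    [62, 0, 1],
    [65, 0, 1],
    [65, 0, 1],
  ],
  dr=[
    [0, 0, 0],
    [0, 0, 0],
    [0, 0, 0],
    [0, 0, 0],
    [0, 0, 0],
    [0, 0, 0],
    [0, 0, 0],
    [0, 0, 0],
    [0, 0, 0],
  ],
)

```text
clock: 11.1
position: [523.8, 6.0, 227.7]
ee_rot: [0.743, -0.669, -0.0, 0.0]
contact_force: [-0.7, -0.0, -1.2]
gripper_width: 20.4
grasp_force: 60.5
```

move_arm(
  fingers=[0, 0, 0, 0, 0, 0, 0, 0, 0, 0],
  travel=[
    [0, 0, -6],
    [0, 0, -12],
    [0, 0, -21],
    [2, 0, -33],
    [5, 0, -44],
    [8, 0, -54],
    [12, 0, -64],
    [17, 0, -74],
    [23, 0, -84],
    [30, 0, -93],
  ],
  dr=[
    [0, 0, 0],
    [0, 0, 0],
    [0, 0, 0],
    [0, 0, 0],
    [0, 0, 0],
    [0, 0, 0],
    [0, 0, 0],
    [0, 0, 0],
    [0, 0, 0],
    [0, 0, 0],
  ],
)

```text
clock: 12.1
position: [527.0, -24.0, 321.7]
ee_rot: [0.743, -0.669, 0.0, -0.0]
contact_force: [-0.2, 1.1, -2.3]
gripper_width: 20.5
grasp_force: 60.4
```

Run:
```python
from h import *
print(tool()[0],arm.read_state()['contact_force'])
s,S=snap('scene','s5');t,T=snap('top','t5')
c=lambda im,x,y,w,h,W,H:cv2.resize(im[y:y+h,x:x+w],(W,H),interpolation=cv2.INTER_CUBIC)
cv2.imwrite('pics/m5.png',np.hstack([c(t,280,150,100,150,400,600),c(s,150,140,80,120,400,600)]))
```

```text
[526.98742551 -23.96592962 321.7043468 ] [-0.20869285  1.13974383 -2.29136266]
```

View pics/m5.png

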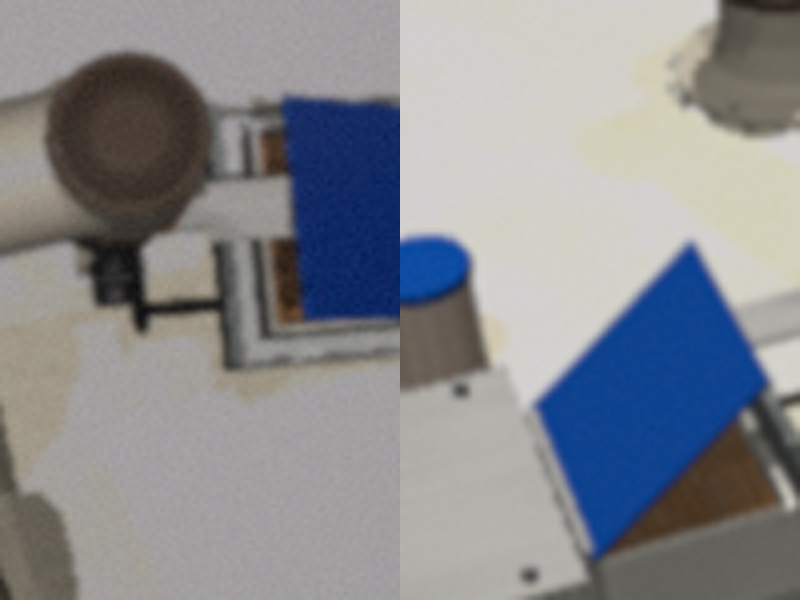

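The cover is up on the blade at about 40°, with its lip in the scene tile running from (690,243) to (768,380) and the blade under it. I'll continue the arc to about 78°.

move_arm(
  fingers=[0, 0, 0, 0, 0, 0, 0, 0, 0, 0],
  travel=[
    [8, 0, -8],
    [16, 0, -16],
    [25, 0, -22],
    [34, 0, -28],
    [44, 0, -33],
    [54, 0, -38],
    [63, 0, -41],
    [72, 0, -43],
    [74, 0, -43],
    [74, 0, -43],
  ],
  dr=[
    [0, 0, 0],
    [0, 0, 0],
    [0, 0, 0],
    [0, 0, 0],
    [0, 0, 0],
    [0, 0, 0],
    [0, 0, 0],
    [0, 0, 0],
    [0, 0, 0],
    [0, 0, 0],
  ],
)

```text
clock: 13.2
position: [534.8, -97.5, 363.7]
ee_rot: [0.743, -0.669, 0.0, 0.0]
contact_force: [-1.0, 0.2, -0.8]
gripper_width: 20.6
grasp_force: 60.5
```

Run:
```python
from h import *
print(tool()[0],arm.read_state()['contact_force'])
s,S=snap('scene','s6');t,T=snap('top','t6')
# blue pixel extents -> cover lip in both views
for n,im in(('s',s),('t',t)):
  h=cv2.cvtColor(im,cv2.COLOR_BGR2HSV);m=cv2.inRange(h,(100,140,40),(130,255,255))
  k,l,st,ce=cv2.connectedComponentsWithStats(m);print(n,[(st[i].tolist(),ce[i].round(1).tolist()) for i in range(1,k) if st[i,4]>60])
H=np.array([551,-260.7,72]);u=np.array([.1045,-.9945,0]);v=np.array([.9945,.1045,0])
for th in(60,68,76):
  r=np.radians(th);L=H-148*np.cos(r)*u+[0,0,148*np.sin(r)]
  print(th,[(proj(S,L+k*v).round(0),proj(T,L+k*v).round(0)) for k in(-75,75)])
```

```text
[534.77889855 -97.53994545 363.70981228] [-0.95652135  0.18128046 -0.82561441]
s [([8, 15, 58, 40, 1479], [35.1, 32.7]), ([218, 16, 29, 41, 606], [229.1, 38.9]), ([129, 24, 44, 44, 1260], [150.6, 45.1]), ([177, 185, 14, 65, 554], [183.4, 216.0]), ([144, 188, 20, 13, 201], [153.2, 193.8]), ([15, 227, 47, 58, 2137], [37.6, 255.6]), ([114, 338, 22, 11, 138], [124.2, 343.0])]
t [([441, 92, 17, 6, 87], [449.4, 94.1]), ([385, 169, 8, 58, 112], [388.5, 197.3]), ([513, 213, 45, 57, 1675], [531.4, 241.3]), ([398, 275, 25, 24, 480], [410.4, 286.5])]
60 [(array([195., 182.]), array([371., 227.])), (array([209., 210.]), array([365., 170.]))]
68 [(array([188., 181.]), array([379., 226.])), (array([202., 210.]), array([373., 169.]))]
76 [(array([181., 181.]), array([387., 225.])), (array([195., 210.]), array([381., 167.]))]
```

The cover measures about 78–80° open (the lip is at top column about 385–393, against 381–387 predicted for 76°). I'll retract straight back, then return to above the mat.

move_arm(
  fingers=[0, 0, 0, 0, 0, 0, 0],
  travel=[
    [-10, 0, 0],
    [-25, 0, 0],
    [-50, 0, 0],
    [-80, 0, 0],
    [-115, 0, 0],
    [-150, 0, 0],
    [-170, 0, 0],
  ],
  dr=[
    [0, 0, 0],
    [0, 0, 0],
    [0, 0, 0],
    [0, 0, 0],
    [0, 0, 0],
    [0, 0, 0],
    [0, 0, 0],
  ],
)

```text
clock: 14.0
position: [516.1, 75.3, 363.9]
ee_rot: [0.744, -0.668, 0.0, -0.0]
contact_force: [-0.3, -0.3, -1.7]
gripper_width: 20.4
grasp_force: 60.5
```

Run:
```python
from h import *
Q=down([.982,.19]);togo([453.4,305.4,260],Q);print(tool()[0])
```

```text
travel [-235.5   37.5  104. ] dr [-0.0007  0.0004 -0.083 ]
[516.06974312  75.31522063 363.92776225]
```

move_arm(
  fingers=[0, 0, 0, 0, 0, 0, 0, 0, 0, 0],
  travel=[
    [-35, 5, 0],
    [-75, 12, 0],
    [-115, 18, 0],
    [-155, 25, 20],
    [-190, 30, 45],
    [-220, 35, 70],
    [-235, 37, 90],
    [-235, 37, 104],
    [-235, 37, 104],
    [-235, 37, 104],
  ],
  dr=[
    [0, 0, -0.015],
    [0, 0, -0.03],
    [0, 0, -0.045],
    [0, 0, -0.06],
    [0, 0, -0.075],
    [0, 0, -0.083],
    [0, 0, -0.083],
    [0, 0, -0.083],
    [0, 0, -0.083],
    [0, 0, -0.083],
  ],
)

```text
clock: 15.0
position: [455.0, 302.6, 260.0]
ee_rot: [0.771, -0.637, 0.0, -0.0]
contact_force: [0.2, -1.1, -0.8]
gripper_width: 20.6
grasp_force: 60.5
```

Run:
```python
from h import *
Q=down([.982,.19]);togo([453.4,305.4,180.5],Q);print(tool()[0])
```

```text
travel [-3.   1.1 79.5] dr [-0.0003 -0.0002 -0.0017]
[454.98545091 302.64383154 260.04310235]
```

move_arm(
  fingers=[0, 0, 0, 0, 0, 0, 0],
  travel=[
    [0, 0, 30],
    [0, 0, 55],
    [0, 0, 70],
    [0, 0, 75],
    [0, 0, 78],
    [0, 0, 79],
    [0, 0, 79],
  ],
  dr=[
    [0, 0, 0],
    [0, 0, 0],
    [0, 0, 0],
    [0, 0, 0],
    [0, 0, 0],
    [0, 0, 0],
    [0, 0, 0],
  ],
)

```text
clock: 15.7
position: [455.7, 302.1, 181.7]
ee_rot: [0.77, -0.638, 0.0, -0.001]
contact_force: [0.4, -0.9, -1.4]
gripper_width: 20.4
grasp_force: 60.5
```

move_arm(
  fingers=[0, 0, 0, 50, 50, 50, 50, 50, 50, 50],
  travel=[
    [0, 0, 1],
    [0, 0, 2],
    [0, 0, 2],
    [0, 0, 2],
    [0, 0, 2],
    [0, 0, 2],
    [0, 0, -20],
    [0, 0, -60],
    [0, 0, -110],
    [0, 0, -150],
  ],
  dr=[
    [0, 0, 0],
    [0, 0, 0],
    [0, 0, 0],
    [0, 0, 0],
    [0, 0, 0],
    [0, 0, 0],
    [0, 0, 0],
    [0, 0, 0],
    [0, 0, 0],
    [0, 0, 0],
  ],
)

```text
clock: 16.7
position: [455.5, 301.9, 333.1]
ee_rot: [0.77, -0.637, 0.0, -0.001]
contact_force: [0.4, 1.7, -0.3]
gripper_width: 49.7
grasp_force: 0.0
```

Run:
```python
from h import *
print(arm.read_state()['contact_force'],arm.read_state()['gripper_width'])
w,W=snap('wrist','w7');s,S=snap('scene','s7')
c=lambda im,x,y,w,h,W,H:cv2.resize(im[y:y+h,x:x+w],(W,H),interpolation=cv2.INTER_CUBIC)
cv2.imwrite('pics/m7.png',np.hstack([np.vstack([c(w,0,0,560,420,400,300),c(s,293,180,100,75,400,300)]),c(s,120,140,100,150,400,600)]))
```

```text
[ 0.35680538  1.68280932 -0.27401715] 49.73613119605401
```

View pics/m7.png

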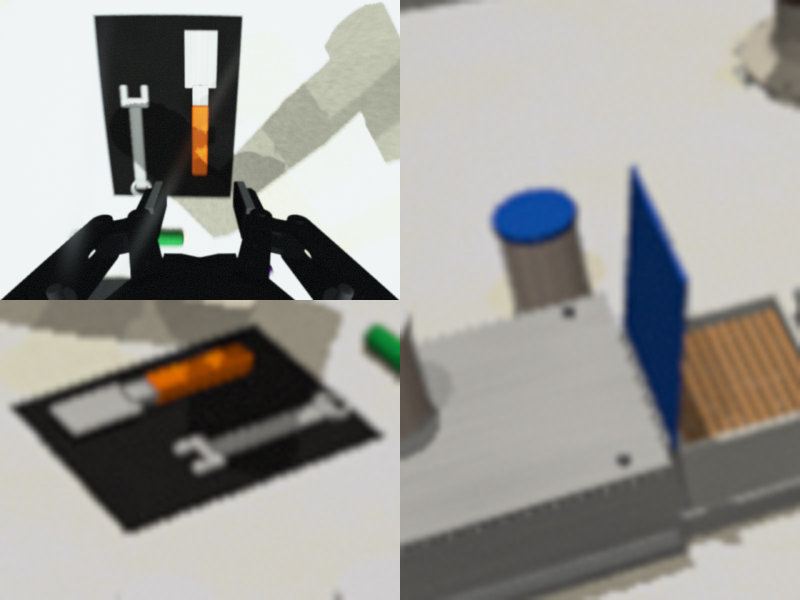

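The scraper lies flat on the mat: handle in the wrist tile at (200,140), tip at (200,32). The cover stands nearly upright, from (630,168) to (675,445), with the drawer out and the tools and tubs in place. Handing in.

```bash
python3 -c "
from bench import arm
print(arm.job_done())"
```

```text
the job is handed in; nothing more can be done
None
```

The job is handed in at about 17 s on the robot's clock, with no verdict returned: the drawer is out at its stop, the cover stands at about 78°, the scraper lies flat on the mat, and the other tools and tubs looked undisturbed in the last pictures.

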